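# Fetch the tall jar out of the guarded shelf onto the balance

## Robot

A 6-joint arm with a two-finger parallel gripper is mounted at the origin on the work surface. World frame = base frame: x ahead of the robot, y to its left, z up, the work surface at z = 0. Lengths are in m, angles in degrees, forces in N, time in s.
With the tool pointing down it reaches from about 0.25 to 0.725 m from the base axis. Payload 9.7 kg.
Tool frame: the origin (TCP) lies between the finger pads, 19 mm behind the fingertips; this is the grasp point; z points along the fingers, y is the line along which they close (so a half turn about z gives the same grasp; the last joint's range is limited). The gripper opens to 85 mm and grips with 20 to 120 N. Pads are 22 mm wide; open, the fingers measure 114 mm over their backs; the gripper's body (76 mm by 85 mm) begins 54 mm behind the grasp point. The pads swing forward as they close: fully open they stand 13 mm farther back than shut.
Start: joints at [-72.536, 4.979, 10.078, 95.1, 0, 90], TCP at [0.165, -0.525, 0.25] pointing down, gripper open.
Joint ranges: [-179.16, 179.16], [-48.56, 103.87], [-65.8, 70.77], [-126.05, 130.52], [-82.76, 87.17], [-180, 180]. Speed limits (degrees/s): [127.2, 127.2, 147.25, 180, 180, 180].

## Interface

Orientations are given as [roll, pitch, yaw] about the fixed x, y, z axes, in that order (R = Rz(yaw) Ry(pitch) Rx(roll)).
In Python, from workcell import bot gives the robot as it stands. The module is installed in compiled form; this text tells all that it offers.
- The arm moves only by the shell command python3 -m crank 'ROWS' [OPENING] [FORCE]. ROWS is JSON, a list that holds one entry, the list of rows, each a list of 6 numbers: the shift along the world's x, y, z as a fraction of full scale, then the turn, a rotation vector about the world's x, y, z as a fraction of full scale. In form: [[[x, y, z, wx, wy, wz], ...]]. A call has 1 to 20 rows; each row shifts and turns the commanded pose from where the row before left it; what a row does not reach is not made up. Full scale, the value 1, is 20 mm for a shift and 0.12 rad for a turn. A row lasts 1/12 s, in which the tool goes at most 41.7 mm and 7.16 degrees, less where a joint would pass 70% of its speed; a pose out of reach is approached as far as the arm can. A call with a number of a shift or a turn outside -1 to 1 is refused whole. A call with a gripper value outside its range is refused whole. OPENING is the opening, from 0 (shut) to 1 (fully open), set as the call begins (- or left out, the last holds). The fingers move at their own pace and stop on an object; FORCE is the grip in N (left out, the last holds). Time passes only in rows, so rows that do not move let the fingers close. It gives the time, the measured TCP pose, the force, the opening and the grip force at its end, in the units of the state.
- bot.get_obs(): the state, without advancing time (a new reading comes with each control period).
- bot.camera(name): name is "scene" or "top" or "wrist"; returns the picture (420x560x3 uint8, red, green, blue); there is no depth.
- bot.camera_model(name): a dict with "vertical_fov" (degrees; the focal length in pixels is half the picture's height over the tangent of half this angle, whatever the lens; pixels are square), "cx", "cy" (the principal point, pixels), "R" (3x3) and "t" (3): a world point X has camera coordinates R X + t. Camera axes: x right, y down, z forward; pixel columns grow to the right and rows downward; lengths in m; the calibration is good to about 2 mm. The wrist camera is an equidistant fisheye: a pixel r from the principal point sees the ray r / f radians off the axis. A picture is of the moment at which its call begins: read the wrist's pose just before it. camera_model takes no time and is no camera call; for the wrist camera it gives the pose at the moment of the call.
- bot.job_done(): hands the job in; it is judged then, once.
The state is a dict: "time": time; "q": joint angles; "qd": joint speeds; "joint_efforts": joint torques, N m; "ee_pos": TCP position; "tcp_rot": TCP orientation; "wrist_force": force on the tool from outside, world axes, zero at the start; "torque": the same for the moment, N m; "opening": finger opening in m; "grasp_force": force on a finger pad.
Only numpy, scipy, OpenCV 4.12 (cv2) and the standard library are available. Lean on these libraries where they do the work, as an engineer would, in place of code of your own. Each camera call takes 0.05 s, during which the arm holds its last target. There are 200 camera calls.

## Task

Take the tall amber jar from behind the wire guard of the low shelf: keep it low and upright under the top board, bring it along behind the guard to the gap and out through the gap, without knocking it against the guard. Then set it down gently, upright, on the middle of the balance's steel pan and let go, leaving the short jar, the basket and the pen cup where they are. The jar is glass: hold it firmly but do not crush it.

Things in the scene. Friction and masses are not known exactly. Their poses are not given: they have to be found in the camera images.
- rack: Fixed white shelf unit, 400 mm wide (y); x points away from the robot, into the shelf. Origin on the counter under the middle line of the lane where the jars stand on a 15 mm thick floor board (x -55 to +75 mm). The top board stands on two 25 mm square posts at x = 75, y = +-185 mm; the sides are open. The guard stands at x = -42 mm. The tool can reach in above the guard only if tilted.
- board_edge (a point): Middle of the lower front edge of the rack's top board (x = -12, z = 240 mm in the rack), axes as the rack's. The board overhangs the lane from here 117 mm back, is 18 mm thick and carries fixed cartons to 60 mm high at its rear half. With the tool tilted some 40 degrees, fingers forward and down, there is room to lift the jar about 10 mm under it; a tool pointing straight down hits it.
- stop_bar (a point): Middle of the steel bar, 8 mm thick, that runs along y at the back of the lane (x = 46, z = 55 mm in the rack). The lane between it and the guard is 80 mm deep, so the jar has about 10 mm to spare in front and behind when in the middle (x = 2 mm in the rack).
- guard: Fixed steel wire guard at the front of the lane, axes parallel to the rack's. 8 mm thick rods, the highest with its top 90 mm above the lane floor, in two panels, y = 45 to 176 mm and -45 to -176 mm; between them a gap 90 mm wide, full height. Origin: middle of the gap at the level of the lane floor (15 mm above the counter).
- jar: Tall jar to fetch: amber glass with white screw cap, straight cylinder 60 mm in diameter, 140 mm high with its 30 mm cap, 0.28 to 0.46 kg. Origin: centre of its underside; z up. Stands in the lane behind one panel of the guard, at the left or right end. Grip it near 112 mm up, on glass and cap alike; 20 to 40 N is plenty, over 80 N breaks it.
- short_jar: Short wide jar of the same make, 68 mm in diameter and 85 mm high, standing at the other end of the lane; leave it alone. Origin: centre of its underside.
- scale: Fixed white electronic balance on the counter, 130 x 130 mm, beside the left or the right end of the shelf, a little nearer to the robot. Origin: centre of its underside on the counter.
- pan_top (a point): Centre of the upper face of the balance's square steel pan, 120 x 120 mm, about 48 mm above the counter. The pan is sprung: it sinks about 3 mm under the jar and bottoms after 6 mm (1.2 N per mm).
- basket: Loose grey open plastic basket, 120 x 130 x 45 mm, on the counter beside the other end of the shelf than the balance; leave it alone. Origin: centre of its underside.
- pen_cup: Loose black cup, 72 mm in diameter and 90 mm high, on the counter between the robot and the shelf; leave it alone. Origin: centre of its underside.
Mind the look-alikes: they are no part of the job. What is shaped like the scale but purple is not meant.

How it is judged (in metres and radians):
On the way:
1. the jar passes through the gap of the guard, low down (its underside less than 80 mm above the lane floor) (x of jar in the frame of guard between -0.02 and 0.015 m and y of jar in the frame of guard between -0.03 and 0.03 m and z of jar in the frame of guard below 0.08 m).
At the end, for the whole second after the job is handed in: The tall jar stands upright (within 0.1 rad), released and at rest on the balance's pan, its centre within 30 mm of the pan's centre; the short jar, the basket and the pen cup are within 20 mm of where they were (horizontal distance between jar and pan_top below 0.03 m and z of jar in the frame of pan_top between -0.005 and 0.005 m and angle between jar's own z axis and vertical below 0.1 rad and linear speed of jar below 0.02 m/s and contact force between jar and scale above 1.5 N and distance of each of short_jar, basket, pen_cup from where it was at the start of the episode below 0.02 m); the robot touches nothing.
It fails at once if the jar is knocked against the guard (over 15 N) (contact force between jar and guard above 15 N).
It fails at once if the jar is tipped more than 0.5 rad from upright (angle between jar's own z axis and vertical above 0.5 rad).
It fails at once if the jar is banged down on the balance (over 20 N) (contact force between jar and scale above 20 N).
It fails at once if the short jar, the basket or the pen cup is moved more than 20 mm (distance of any of short_jar, basket, pen_cup from where it was at the start of the episode above 0.02 m).
It fails at once if the jar is crushed (over 80 N on each pad, 160 N in all) (contact force between the fingers and jar above 160 N).
It also fails if it takes over 58 s, if anything falls off the work surface, if the arm or the gripper's body presses on something with over 40 N, if the wrist force passes 120 N, or if a joint passes its speed limit or range.

## Working session

There is one attempt and no reset: what is moved stays moved. The work goes in short steps, Python scripts to look and compute and a shell command to move; the robot and the scene stay as the last step left them, time stands still between calls to the robot, and variables do not carry over. Pictures are saved under pics/ and viewed, at most 10 in all, crops included, and the job is handed in when it is done.

```bash
mkdir -p pics
python3 - <<'E'
from workcell import bot
import cv2
for n in ("scene","top"):
    cv2.imwrite(f"pics/{n}0.png",bot.camera(n)[:,:,::-1])
    m=bot.camera_model(n);print(n,m)
o=bot.get_obs();print(o)
E
```

```text
scene {'vertical_fov': 42.61743584014991, 'cx': 279.8067924426355, 'cy': 219.33834948341337, 'R': array([[-0.06942771,  0.99745029,  0.01651392],
       [ 0.73330396,  0.062251  , -0.67704514],
       [-0.67634688, -0.03489597, -0.73575619]]), 't': array([ 0.04237047, -0.26022055,  1.77125227])}
top {'vertical_fov': 43.76456625382131, 'cx': 280.1889269581124, 'cy': 201.23901655497335, 'R': array([[-0.01918135, -0.99950518, -0.02492913],
       [-0.99033496,  0.02241916, -0.13687236],
       [ 0.13736353,  0.02206279, -0.99027496]]), 't': array([0.01566221, 0.51110519, 1.42471012])}
{'time': 0.1, 'q': array([-7.25365432e+01,  5.00818142e+00,  1.00397342e+01,  9.50977199e+01,
       -2.11995797e-04,  9.00014424e+01]), 'qd': array([-0.02017523, -0.03757682,  0.09685336, -0.06623919, -0.00312096,
        0.03081226]), 'joint_efforts': array([-1.30041484e-03, -5.21558905e+01,  4.65655839e+01,  1.60532672e-02,
       -2.06404741e-05, -1.32389187e-05]), 'ee_pos': array([ 0.16500297, -0.52449204,  0.24935833]), 'tcp_rot': array([-1.79933833e+02,  2.13661396e-04,  1.74620146e+01]), 'wrist_force': array([0.77960229, 0.14346605, 0.3913914 ]), 'torque': array([ 0.01100374,  0.07646861, -0.00879585]), 'grasp_force': 0.0, 'opening': 0.08572866390024342}
```

View pics/scene0.png

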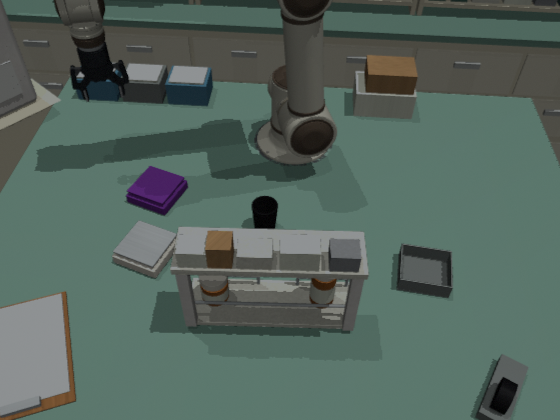

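View pics/top0.png

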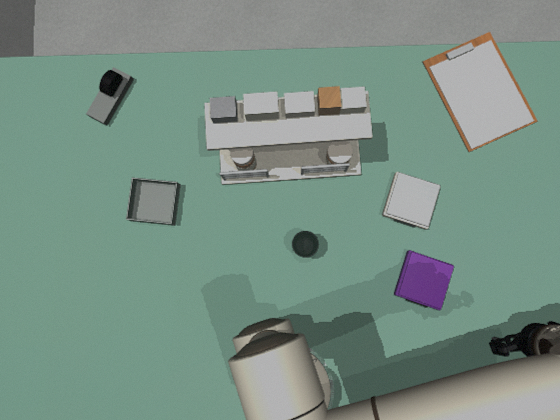

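The scene view, taken from behind the shelf, shows jars at (214,287) and (322,290), the white balance at (145,248), the purple decoy at (157,190), the basket at (425,270) and the cup at (265,213). In the top view the jars are at (242,157) and (339,155), the balance at (412,200), the purple one at (425,280), the basket at (155,202) and the cup at (305,244). Next I'll take close crops to tell the jars apart.

Run:
```python
import cv2,numpy as np
s=cv2.imread("pics/scene0.png")[220:340,160:380];t=cv2.imread("pics/top0.png")[85:235,195:445]
s=cv2.resize(s,(530,290),interpolation=cv2.INTER_CUBIC);t=cv2.resize(t,(500,300),interpolation=cv2.INTER_CUBIC)
o=np.zeros((600,530,3),np.uint8);o[:290]=s;o[300:,:500]=t
cv2.imwrite("pics/crop1.png",o)
```

```text
(no output)
```

View pics/crop1.png

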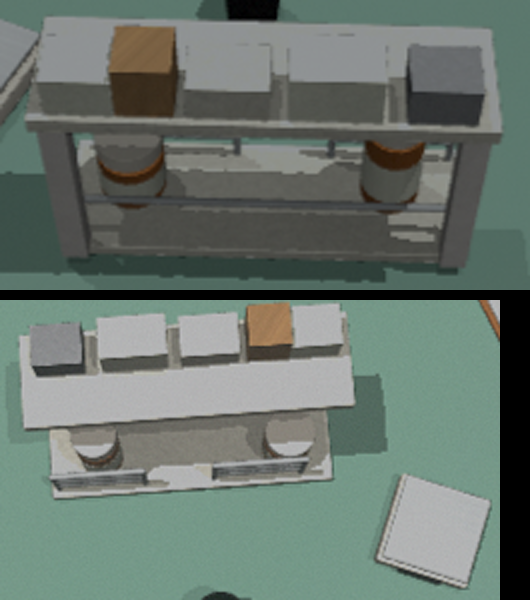

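The jar at scene right, top left (242,157), has its amber glass reaching up under the board and is narrower, so it is the tall jar, at the +y end. The one at top (339,155) is wide with its cap low, so it is the short jar. The white balance at top (412,200) is the target, not the purple one. Next I'll cast rays.

```bash
cat > h.py <<'E'
import numpy as np
from workcell import bot
def ray(n,px,m=None):
    m=m or bot.camera_model(n);f=210/np.tan(np.radians(m["vertical_fov"])/2)
    d=np.array([px[0]-m["cx"],px[1]-m["cy"]])
    if n=="wrist":
        r=np.hypot(*d);th=r/f;v=np.r_[d/max(r,1e-9)*np.sin(th),np.cos(th)]
    else: v=np.r_[d/f,1]
    R,t=np.array(m["R"]),np.array(m["t"]);return -R.T@t,R.T@v
def onz(n,px,z,m=None):
    c,v=ray(n,px,m);return c+v*(z-c[2])/v[2]
def proj(n,X,m=None):
    m=m or bot.camera_model(n);f=210/np.tan(np.radians(m["vertical_fov"])/2)
    p=np.array(m["R"])@X+m["t"]
    if n=="wrist":
        r=np.hypot(p[0],p[1]);return np.r_[m["cx"],m["cy"]]+p[:2]/r*f*np.arctan2(r,p[2])
    return np.r_[m["cx"],m["cy"]]+p[:2]/p[2]*f
E
python3 - <<'E'
from h import *
import cv2
np.set_printoptions(precision=4,suppress=True)
for k,p,z in [("floorL",(221,183.5),.015),("floorR",(361,174.3),.015),("boardL",(206,147.5),.249),("boardR",(372.5,136.5),.249),
 ("gapL",(267.5,170),.103),("gapR",(301.5,166.5),.103),("tallcap",(242,153),.155),("cup",(305,244),.09)]: print(k,onz("top",p,z))
s=cv2.imread("pics/top0.png");hsv=cv2.cvtColor(s,cv2.COLOR_BGR2HSV)
m=((hsv[...,1]<45)&(hsv[...,2]>120)).astype(np.uint8);m[:165]=0;m[240:]=0;m[:,:378]=0
c=max(cv2.findContours(m,0,2)[0],key=cv2.contourArea);r=cv2.minAreaRect(c);print(r,onz("top",r[0],.046))
s=cv2.boxPoints(r);print([onz("top",p,.048)[:2] for p in s])
E
```

```text
floorL [0.5691 0.1733 0.015 ]
floorR [ 0.5862 -0.2256  0.015 ]
boardL [0.6172 0.1775 0.249 ]
boardR [ 0.6341 -0.2253  0.249 ]
gapL [0.5874 0.0359 0.103 ]
gapR [ 0.5947 -0.0555  0.103 ]
tallcap [0.6235 0.0992 0.155 ]
cup [ 0.3877 -0.0599  0.09  ]
((411.6050109863281, 199.56405639648438), (47.664344787597656, 46.29227828979492), 17.35402488708496) [ 0.5063 -0.3575  0.046 ]
[array([ 0.4664, -0.2739]), array([ 0.5888, -0.3177]), array([ 0.5459, -0.4406]), array([ 0.4247, -0.3957])]
```

```bash
python3 -m crank '[[[0.42,0.95,0.2,0,0,-0.145],[0.42,0.95,0.2,0,0,-0.145],[0.42,0.95,0.2,0,0,-0.145],[0.42,0.95,0.2,0,0,-0.145],[0.42,0.95,0.2,0,0,-0.145],[0.42,0.95,0.2,0,0,-0.145],[0.42,0.95,0.2,0,0,-0.145],[0.42,0.95,0.2,0,0,-0.145],[0.42,0.95,0.2,0,0,-0.145],[0.42,0.95,0.2,0,0,-0.145],[0.42,0.95,0.2,0,0,-0.145],[0.42,0.95,0.2,0,0,-0.145],[0.42,0.95,0.2,0,0,-0.145],[0.42,0.95,0.2,0,0,-0.145],[0.42,0.95,0.2,0,0,-0.145]]]' 1 && python3 -m crank '[[[0.42,0.95,0.1,0.017,-0.387,0],[0.42,0.95,0.1,0.017,-0.387,0],[0.42,0.95,0.1,0.017,-0.387,0],[0.42,0.95,0.1,0.017,-0.387,0],[0.42,0.95,0.1,0.017,-0.387,0],[0.42,0.95,0.1,0.017,-0.387,0],[0.42,0.95,0.1,0.017,-0.387,0],[0.42,0.95,0.1,0.017,-0.387,0],[0.42,0.95,0.1,0.017,-0.387,0],[0.42,0.95,0.1,0.017,-0.387,0],[0.42,0.95,0.1,0.017,-0.387,0],[0.42,0.95,0.1,0.017,-0.387,0],[0.42,0.95,0.1,0.017,-0.387,0],[0.42,0.95,0.1,0.017,-0.387,0],[0.42,0.95,0.1,0.017,-0.387,0],[0,0,0,0,0,0],[0,0,0,0,0,0]]]'
python3 - <<'E'
from h import *
import cv2,json
m=bot.camera_model("wrist");im=bot.camera("wrist")
json.dump({k:np.array(v).tolist() for k,v in m.items()},open("w1.json","w"))
cv2.imwrite("pics/w1.png",im[:,:,::-1]);print(m, bot.get_obs()["q"])
E
```

```text
time: 1.35
ee_pos: [0.2912, -0.2386, 0.31]
tcp_rot: [-180.0, 0.0, 2.4]
wrist_force: [0.8, -0.2, -0.4]
opening: 0.0857
grasp_force: 0.0
time: 2.77
ee_pos: [0.4192, 0.0272, 0.34]
tcp_rot: [-180.0, -39.7, 3.8]
wrist_force: [-1.1, -0.3, 0.5]
opening: 0.0853
grasp_force: 0.0
{'vertical_fov': 65.70646984690485, 'cx': 280.1562842855686, 'cy': 212.2171170615382, 'R': array([[ 6.46355479e-02, -9.97908617e-01, -7.99132604e-04],
       [-9.08298932e-01, -5.84997348e-02, -4.14211096e-01],
       [ 4.13298073e-01,  2.74986124e-02, -9.10180493e-01]]), 't': array([-4.37882979e-05,  5.54764550e-01,  2.73129749e-01])} [ 3.63219643e+00 -4.85109296e+01 -2.77177886e+01  7.10403211e+01
  4.86365253e-02  1.79952257e+02]
```

View pics/w1.png

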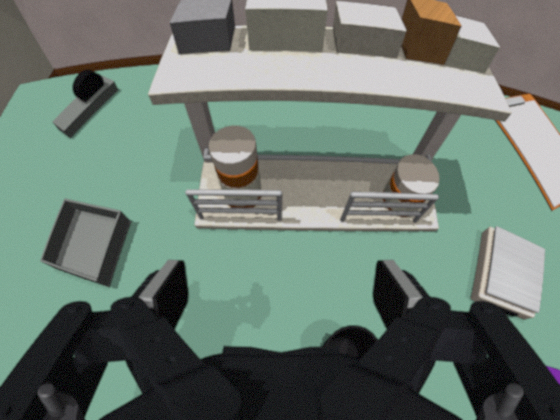

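Run:
```python
import json
from h import *
np.set_printoptions(precision=4,suppress=True)
m=json.load(open("w1.json"))
W=lambda p,z:onz("wrist",p,z,m)
for k,p,z in [("floorL",(196,226),.0075),("floorR",(438,229),.0075),("boardL",(153,96),.24),("boardR",(508,115),.24),("gapLtop",(280,195),.101),("gapRtop",(350,196),.101),("gapLbot",(281,220),.015),("gapRbot",(345,221),.015),("Lend",(189,194),.101),("Rend",(436,199),.101),
("tallcap",(234,142),.155),("short",(417,171),.1),("stopL",(205,155),.055),("stopR",(418,165),.055)]: print(k,W(p,z)[:2])
```

```text
floorL [0.5721 0.1717]
floorR [ 0.5909 -0.2286]
boardL [0.6288 0.1789]
boardR [ 0.6465 -0.2356]
gapLtop [0.587  0.0381]
gapRtop [ 0.5919 -0.0546]
gapLbot [0.5883 0.0367]
gapRbot [ 0.5929 -0.0635]
Lend [0.5814 0.1605]
Rend [ 0.597  -0.1818]
tallcap [0.6298 0.0981]
short [ 0.6415 -0.1584]
stopL [0.6762 0.1646]
stopR [ 0.6834 -0.1839]
```

Run:
```python
import cv2,numpy as np
im=cv2.imread("pics/w1.png");o=np.zeros((560,800,3),np.uint8)
o[:,:]=cv2.resize(im[100:240,180:380],(800,560),interpolation=cv2.INTER_CUBIC)
cv2.imwrite("pics/crop2.png",o)
```

```text
(no output)
```

View pics/crop2.png

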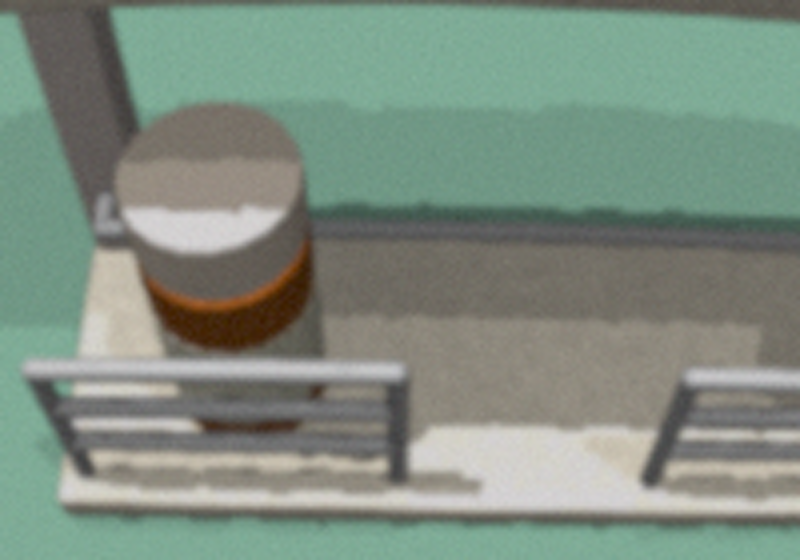

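The close crop shows the tall jar (amber band under a white cap), its cap top centred at (232.3,144.5) with the full ellipse visible. The gap lies between the posts at x=282.5 and x=350.7, top ends at y≈194.

Run:
```python
import json,cv2
from h import *
np.set_printoptions(precision=4,suppress=True)
m=json.load(open("w1.json"))
for k,p,z in [("gL",(282.5,193.2),.105),("gR",(350.7,193.7),.105),("gLb",(282,220),.017),("gRb",(341,221),.017),("cap",(232.3,144.5),.155)]: print(k,onz("wrist",p,z,m)[:2])
a=np.array([onz("wrist",(232.3+23.4*np.cos(t),144.5+18.7*np.sin(t)),.155,m)[:2] for t in np.linspace(0,6.28,60)])
print("circle",cv2.minEnclosingCircle(a.astype(np.float32)))
s=cv2.imread("pics/w1.png");h=cv2.cvtColor(s,cv2.COLOR_BGR2HSV)
k=((h[...,1]<60)&(h[...,2]>150)).astype(np.uint8);k[:205]=0;k[:,:460]=0;k[330:]=0
c=max(cv2.findContours(k,0,2)[0],key=cv2.contourArea);r=cv2.minAreaRect(c);print(r,onz("wrist",r[0],.048,m))
print(cv2.approxPolyDP(c,4,True)[:,0].tolist(),[onz("wrist",p,.048,m)[:2] for p in cv2.approxPolyDP(c,4,True)[:,0]])
```

```text
gL [0.5878 0.0349]
gR [ 0.5933 -0.0548]
gLb [0.5875 0.0351]
gRb [ 0.5916 -0.0567]
cap [0.6259 0.0997]
circle ((0.6270814538002014, 0.10024091601371765), 0.030867455527186394)
((513.1384887695312, 271.392333984375), (62.8856086730957, 88.06465911865234), 7.125016689300537) [ 0.5053 -0.347   0.048 ]
[[490, 225], [479, 296], [533, 318], [540, 310], [545, 248]] [array([ 0.5856, -0.3116]), array([ 0.4675, -0.2696]), array([ 0.4253, -0.3819]), array([ 0.4372, -0.4011]), array([ 0.5468, -0.4383])]
```

```bash
python3 -m crank '[[[0.11,0.14,-0.11,-0.618,-0.041,0.746],[0.11,0.14,-0.11,-0.618,-0.041,0.746],[0.11,0.14,-0.11,-0.618,-0.041,0.746],[0.11,0.14,-0.11,-0.618,-0.041,0.746],[0.11,0.14,-0.11,-0.618,-0.041,0.746],[0.11,0.14,-0.11,-0.618,-0.041,0.746],[0.11,0.14,-0.11,-0.618,-0.041,0.746],[0.11,0.14,-0.11,-0.618,-0.041,0.746],[0.11,0.14,-0.11,-0.618,-0.041,0.746],[0.11,0.14,-0.11,-0.618,-0.041,0.746],[0.11,0.14,-0.11,-0.618,-0.041,0.746],[0.11,0.14,-0.11,-0.618,-0.041,0.746],[0.11,0.14,-0.11,-0.618,-0.041,0.746],[0.11,0.14,-0.11,-0.618,-0.041,0.746],[0.11,0.14,-0.11,-0.618,-0.041,0.746]]]' && python3 -m crank '[[[0.11,0.14,-0.11,-0.618,-0.041,0.746],[0.11,0.14,-0.11,-0.618,-0.041,0.746],[0.11,0.14,-0.11,-0.618,-0.041,0.746],[0.11,0.14,-0.11,-0.618,-0.041,0.746],[0.11,0.14,-0.11,-0.618,-0.041,0.746],[0.11,0.14,-0.11,-0.618,-0.041,0.746],[0.11,0.14,-0.11,-0.618,-0.041,0.746],[0.11,0.14,-0.11,-0.618,-0.041,0.746],[0.11,0.14,-0.11,-0.618,-0.041,0.746],[0.11,0.14,-0.11,-0.618,-0.041,0.746],[0.11,0.14,-0.11,-0.618,-0.041,0.746],[0.11,0.14,-0.11,-0.618,-0.041,0.746],[0,0,0,0,0,0],[0,0,0,0,0,0]]]'
python3 - <<'E'
from h import *
from scipy.spatial.transform import Rotation as Ro
np.set_printoptions(precision=4,suppress=True)
o=bot.get_obs();R=Ro.from_euler("xyz",o["tcp_rot"],degrees=True)
T=Ro.from_euler("xyz",[-180,-40,2.5],degrees=True)*Ro.from_euler("z",180,degrees=True)
print(o["q"],o["ee_pos"],"turn units",(T*R.inv()).as_rotvec()/.12,"to pre",(np.array([.55,.1,.219])-o["ee_pos"])/.02)
E
```

```text
time: 4.07
ee_pos: [0.4526, 0.0682, 0.3082]
tcp_rot: [140.8, 6.4, 101.7]
wrist_force: [-1.0, 0.6, -0.2]
opening: 0.0853
grasp_force: 0.0
time: 5.23
ee_pos: [0.4791, 0.1019, 0.2815]
tcp_rot: [179.8, 39.5, -176.6]
wrist_force: [-0.4, -0.2, -0.3]
opening: 0.0856
grasp_force: 0.0
[ 16.3216 -40.6079 -31.2017  60.5594  -7.9451  10.0365] [0.4791 0.1019 0.2815] turn units [-0.0239 -0.0705 -0.1525] to pre [ 3.5454 -0.0969 -3.127 ]
```

```bash
python3 -m crank '[[[0.6,-0.016,-0.52,-0.004,-0.012,-0.025],[0.6,-0.016,-0.52,-0.004,-0.012,-0.025],[0.6,-0.016,-0.52,-0.004,-0.012,-0.025],[0.6,-0.016,-0.52,-0.004,-0.012,-0.025],[0.6,-0.016,-0.52,-0.004,-0.012,-0.025],[0.55,-0.016,-0.52,-0.004,-0.012,-0.025],[0,0,0,0,0,0],[0,0,0,0,0,0]]]'
python3 - <<'E'
from h import *
import cv2
m=bot.camera_model("wrist");im=bot.camera("wrist")[:,:,::-1].copy()
o=bot.get_obs();print(o["ee_pos"],o["tcp_rot"])
for z in (.155,.125):
  print([proj("wrist",np.array([.627+.03*np.cos(t),.1+.03*np.sin(t),z]),m).round(1).tolist() for t in np.arange(0,6.2,np.pi/2)])
cv2.imwrite("pics/w2.png",im)
E
```

```text
time: 5.9
ee_pos: [0.5499, 0.1001, 0.2184]
tcp_rot: [-179.9, 39.9, -177.4]
wrist_force: [-0.3, 0.7, -0.2]
opening: 0.0858
grasp_force: 0.0
[0.54994897 0.10031171 0.2194076 ] [-179.93157751   40.03007823 -177.33685906]
[[274.9, 261.8], [316.8, 244.5], [277.7, 221.4], [235.2, 242.7]]
[[275.2, 230.4], [314.5, 211.2], [277.9, 185.8], [238.1, 209.3]]
```

View pics/w2.png

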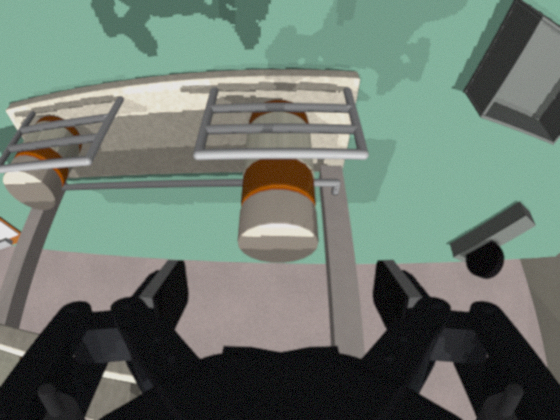

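The wrist view (camera now below the hand) shows the cap spanning x 238–319, with its near edge at y=262, within 2 px of prediction and centred between the pads (187 and 373). The guard gap is between (90,163) and (195,155). I'll approach along the tool axis.

```bash
python3 - <<'E'
from h import *
for k,p,z in [("gL",(195,155),.103),("gR",(91,163),.103),("gLb",(208,88),.017),("gRb",(122,98),.105*0+.017)]: print(k,onz("wrist",p,z)[:2])
E
python3 -m crank '[[[0.32,0.006,-0.383,0,0,0],[0.32,0.006,-0.383,0,0,0],[0.32,0.006,-0.383,0,0,0],[0.32,0.006,-0.383,0,0,0],[0.32,0.006,-0.383,0,0,0],[0.32,0.006,-0.383,0,0,0],[0.32,0.006,-0.383,0,0,0],[0.32,0.006,-0.383,0,0,0],[0.32,0.006,-0.383,0,0,0],[0.32,0.006,-0.383,0,0,0],[0.32,0.006,-0.383,0,0,0],[0.32,0.006,-0.383,0,0,0],[0,0,0,0,0,0],[0,0,0,0,0,0]]]'
```

```text
gL [0.59087532 0.03776601]
gR [ 0.59820631 -0.05607248]
gLb [0.58800819 0.03441266]
gRb [ 0.59472935 -0.05590573]
time: 7.12
ee_pos: [0.6269, 0.1021, 0.1261]
tcp_rot: [-179.8, 40.0, -177.1]
wrist_force: [-0.5, -0.5, -0.0]
opening: 0.0852
grasp_force: 0.0
```

```bash
python3 -m crank '[[[0,0,0,0,0,0],[0,0,0,0,0,0],[0,0,0,0,0,0],[0,0,0,0,0,0],[0,0,0,0,0,0],[0,0,0,0,0,0],[0,0,0,0,0,0],[0,0,0,0,0,0],[0,0,0,0,0,0],[0,0,0,0,0,0]]]' 0 35
python3 - <<'E'
from h import *
import cv2
o=bot.get_obs();print(o["grasp_force"],o["opening"],o["wrist_force"])
cv2.imwrite("pics/w3.png",bot.camera("wrist")[:,:,::-1])
E
```

```text
time: 7.95
ee_pos: [0.6274, 0.1022, 0.128]
tcp_rot: [-179.8, 40.1, -177.2]
wrist_force: [-0.4, -1.3, 5.9]
opening: 0.0589
grasp_force: 38.5
38.526427298784256 0.058912815085641286 [-0.43695609 -1.27182228  5.94130506]
```

View pics/w3.png

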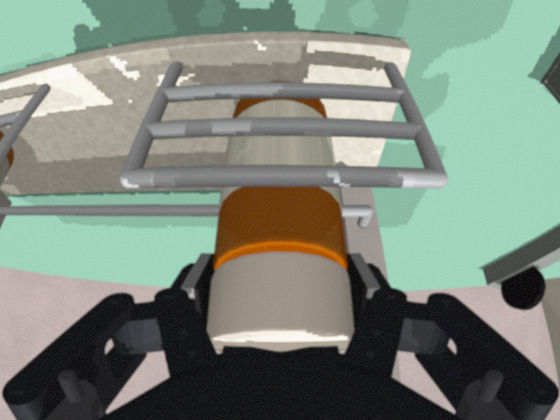

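The view shows both pads seated on the jar at the cap/glass joint, with the cap edge at y≈335 and the jar upright behind the panel, clear of the rods. I'll lift 8 mm and look at the force.

```bash
python3 -m crank '[[[0,0,0.1,0,0,0],[0,0,0.1,0,0,0],[0,0,0.1,0,0,0],[0.02,0,0.1,0,0,0],[0,0,0,0,0,0],[0,0,0,0,0,0],[0,0,0,0,0,0]]]'; python3 -m crank '[[[0.02,-0.4,0,0,0,0],[0.02,-0.4,0,0,0,0],[0.02,-0.4,0,0,0,0],[0,0,0,0,0,0],[0,0,0,0,0,0]]]'
python3 - <<'E'
from h import *
import cv2
cv2.imwrite("pics/w4.png",bot.camera("wrist")[:,:,::-1])
E
```

```text
time: 8.58
ee_pos: [0.6272, 0.1022, 0.1347]
tcp_rot: [-179.8, 40.0, -177.1]
wrist_force: [-0.3, -0.2, -3.3]
opening: 0.0592
grasp_force: 38.0
time: 9.0
ee_pos: [0.6286, 0.0772, 0.135]
tcp_rot: [-179.8, 40.1, -177.2]
wrist_force: [0.2, 0.0, -3.1]
opening: 0.059
grasp_force: 38.4
```

View pics/w4.png

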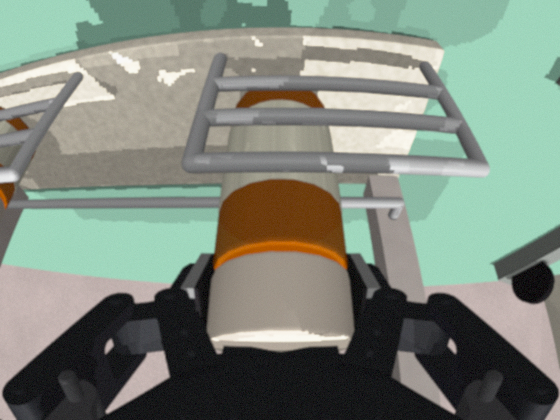

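The jar is held upright (cap edge still at y≈335, jar axis at x≈280), lifted, with about 3.2 N of weight. I'll continue to the gap.

```bash
python3 -m crank '[[[0.017,-0.4,0,0,0,0],[0.017,-0.4,0,0,0,0],[0.017,-0.4,0,0,0,0],[0.017,-0.4,0,0,0,0],[0.017,-0.4,0,0,0,0],[0.017,-0.4,0,0,0,0],[0.017,-0.4,0,0,0,0],[0.017,-0.4,0,0,0,0],[0.017,-0.4,0,0,0,0],[0.017,-0.4,0,0,0,0],[0.017,-0.4,0,0,0,0],[0,0,0,0,0,0],[0,0,0,0,0,0]]]'
python3 - <<'E'
from h import *
import cv2
cv2.imwrite("pics/w5.png",bot.camera("wrist")[:,:,::-1])
m=bot.camera_model("wrist")
for y in (.035,-.056): print([proj("wrist",np.array([.591-.0437*(y+.01),y,z]),m).round() for z in (.105,.016)])
E
```

```text
time: 10.13
ee_pos: [0.6323, -0.0104, 0.135]
tcp_rot: [-179.8, 40.0, -177.2]
wrist_force: [0.4, 0.5, -2.5]
opening: 0.0593
grasp_force: 38.6
[array([401., 169.]), array([362.,  58.])]
[array([168., 168.]), array([206.,  57.])]
```

View pics/w5.png

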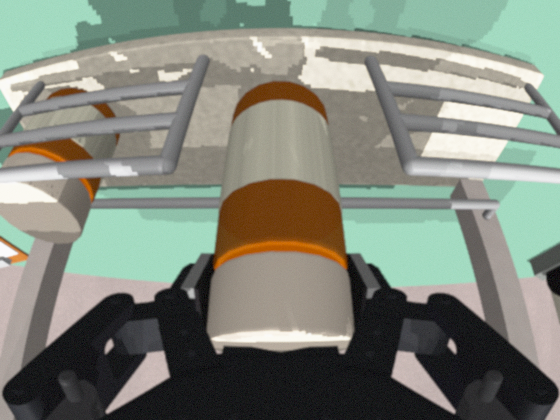

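The posts' inner edges are at x=177 and 403 (mid 290) and the jar axis is at 281, so the jar is about 3 mm too far toward −y. I'll nudge +y and then go out through the gap.

```bash
python3 -m crank '[[[0,0.08,0,0,0,0],[0,0.08,0,0,0,0],[-0.3,-0.013,0,0,0,0],[-0.4,-0.017,0,0,0,0],[-0.4,-0.017,0,0,0,0],[-0.4,-0.017,0,0,0,0],[-0.4,-0.017,0,0,0,0],[-0.4,-0.017,0,0,0,0],[-0.4,-0.017,0,0,0,0],[-0.4,-0.017,0,0,0,0],[-0.4,-0.017,0,0,0,0],[-0.4,-0.017,0,0,0,0],[-0.4,-0.017,0,0,0,0],[-0.4,-0.017,0,0,0,0],[-0.3,-0.013,0,0,0,0],[0,0,0,0,0,0]]]'; python3 -m crank '[[[0,0,0.5,0,0,0],[0,-0.2,0.5,0,0,0],[-0.05,-0.4,0.5,0,0,0],[-0.05,-0.6,0.5,0,0,0],[-0.05,-0.7,0.5,0,0,0],[-0.05,-0.8,0.5,0,0,0],[-0.05,-0.8,0.5,0,0,0],[-0.05,-0.8,0.5,0,0,0],[-0.05,-0.8,0.25,0,0,0],[-0.05,-0.8,0,0,0,0],[-0.05,-0.8,0,0,0,0],[-0.05,-0.8,0,0,0,0],[-0.05,-0.8,0,0,0,0],[-0.05,-0.8,0,0,0,0],[-0.05,-0.8,0,0,0,0],[-0.05,-0.8,0,0,0,0],[-0.05,-0.8,0,0,0,0],[-0.05,-0.8,0,0,0,0],[-0.05,-0.8,0,0,0,0],[-0.05,-0.8,0,0,0,0]]]'; python3 -m crank '[[[-0.05,-0.8,0,0,0,0],[-0.05,-0.8,0,0,0,0],[-0.05,-0.6,0,0,0,0],[0,-0.4,0,0,0,0],[0,-0.2,0,0,0,0],[0,0,0,0,0,0],[0,0,0,0,0,0]]]'
python3 - <<'E'
from h import *
print(bot.get_obs()["q"])
E
```

```text
time: 11.52
ee_pos: [0.5314, -0.011, 0.1351]
tcp_rot: [-179.8, 40.1, -177.2]
wrist_force: [0.1, 0.6, -3.6]
opening: 0.059
grasp_force: 38.6
time: 13.18
ee_pos: [0.5143, -0.291, 0.2215]
tcp_rot: [-179.7, 40.1, -177.1]
wrist_force: [0.8, 0.9, -2.9]
opening: 0.0593
grasp_force: 38.6
time: 13.77
ee_pos: [0.5113, -0.3447, 0.2201]
tcp_rot: [-179.9, 40.0, -177.2]
wrist_force: [-0.6, 0.1, -3.9]
opening: 0.0591
grasp_force: 38.7
[-46.02179247 -13.75738844 -19.7164445   54.99235337  28.87483296
 -41.18021279]
```

Run:
```python
from h import *
import cv2,json
m=bot.camera_model("wrist");a=bot.camera("wrist");b=bot.camera("top")
json.dump({k:np.array(v).tolist() for k,v in m.items()},open("w6.json","w"))
cv2.imwrite("pics/w6.png",a[:,:,::-1]);cv2.imwrite("pics/t6.png",b[:,:,::-1])
o=np.zeros((420,790,3),np.uint8);o[:,:560]=a[:,:,::-1];o[:230,560:]=cv2.resize(b[130:245,335:450],(230,230))[:,:,::-1]
cv2.imwrite("pics/c6.png",o)
```

```text
(no output)
```

View pics/c6.png

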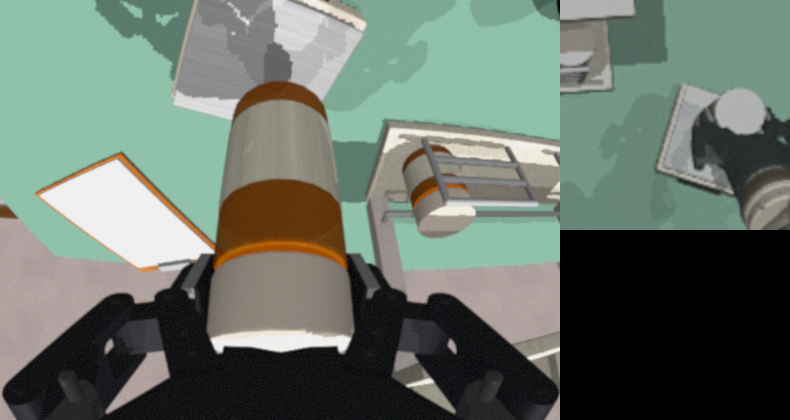

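Run:
```python
from h import *
import json
m=json.load(open("w6.json"))
p=[onz("wrist",q,.046,m) for q in [(174,102),(366,29)]];print(p,sum(p)/2)
o=bot.get_obs();print(o["ee_pos"])
# underside ellipse side edges / near bottom of jar (232..328, top ~84)
for z in (.107,):
  print([proj("wrist",np.r_[o["ee_pos"][:2]+.03*np.array([np.cos(t),np.sin(t)]),z],m).round(1).tolist() for t in np.arange(0,6.2,np.pi/2)])
```

```text
[array([ 0.54465677, -0.43600355,  0.046     ]), array([ 0.47051105, -0.28483912,  0.046     ])] [ 0.50758391 -0.36042134  0.046     ]
[ 0.51141115 -0.34427111  0.22015385]
[[279.8, 149.0], [328.2, 118.3], [284.6, 76.4], [235.2, 114.7]]
```

```bash
python3 -m crank '[[[-0.05,-0.08,-0.28,0,0,0],[-0.05,-0.08,-0.28,0,0,0],[-0.05,-0.08,-0.28,0,0,0],[-0.05,-0.08,-0.28,0,0,0],[-0.05,-0.08,-0.28,0,0,0],[-0.05,-0.08,-0.28,0,0,0],[-0.05,-0.08,-0.28,0,0,0],[0,-0.08,-0.24,0,0,0],[0,0,0,0,0,0],[0,0,0,0,0,0]]]' && python3 -m crank '[[[0,0,-0.1,0,0,0],[0,0,-0.1,0,0,0],[0,0,-0.1,0,0,0],[0,0,-0.1,0,0,0],[0,0,-0.1,0,0,0],[0,0,-0.05,0,0,0],[0,0,-0.05,0,0,0],[0,0,0,0,0,0],[0,0,0,0,0,0],[0,0,0,0,0,0]]]'
```

```text
time: 14.7
ee_pos: [0.5043, -0.3577, 0.1756]
tcp_rot: [-179.9, 40.0, -177.2]
wrist_force: [-0.9, 0.6, -1.7]
opening: 0.0591
grasp_force: 38.7
time: 15.53
ee_pos: [0.5044, -0.3577, 0.1642]
tcp_rot: [-179.8, 40.1, -177.1]
wrist_force: [-0.1, -0.7, -3.4]
opening: 0.0589
grasp_force: 38.7
```

```bash
for i in 1 2; do python3 -m crank '[[[0,0,-0.05,0,0,0],[0,0,-0.05,0,0,0],[0,0,-0.025,0,0,0],[0,0,0,0,0,0],[0,0,0,0,0,0]]]' | grep -E 'ee_pos|wrist'; done
python3 - <<'E'
from h import *
import time
for _ in range(4): bot.camera("top"); print(bot.get_obs()["wrist_force"][2])
E
```

```text
ee_pos: [0.5043, -0.3576, 0.1614]
wrist_force: [0.0, -1.1, -3.4]
ee_pos: [0.5044, -0.3577, 0.1592]
wrist_force: [1.0, -0.4, -1.4]
-2.0643307169864404
-1.443211489461911
-1.3706191665423442
-1.8362319058574177
```

```bash
python3 -m crank '[[[0,0,-0.035,0,0,0],[0,0,-0.035,0,0,0],[0,0,0,0,0,0],[0,0,0,0,0,0],[0,0,0,0,0,0]]]' | grep -E 'ee_pos|wrist';  python3 -m crank '[[[0,0,0,0,0,0],[0,0,0,0,0,0],[0,0,0,0,0,0],[0,0,0,0,0,0],[0,0,0,0,0,0],[0,0,0,0,0,0],[0,0,0,0,0,0],[0,0,0,0,0,0],[0,0,0,0,0,0],[0,0,0,0,0,0]]]' 1 20
python3 - <<'E'
from h import *
import cv2
a=bot.camera("wrist");b=bot.camera("top")
o=np.zeros((420,790,3),np.uint8);o[:,:560]=a[:,:,::-1];o[:230,560:]=cv2.resize(b[130:245,335:450],(230,230))[:,:,::-1]
cv2.imwrite("pics/c7.png",o)
E
```

```text
ee_pos: [0.5044, -0.3578, 0.1579]
wrist_force: [-0.6, -0.5, -0.3]
time: 17.82
ee_pos: [0.5043, -0.3577, 0.1576]
tcp_rot: [-179.8, 40.0, -177.1]
wrist_force: [-0.1, -0.3, 0.5]
opening: 0.0853
grasp_force: 0.0
```

View pics/c7.png

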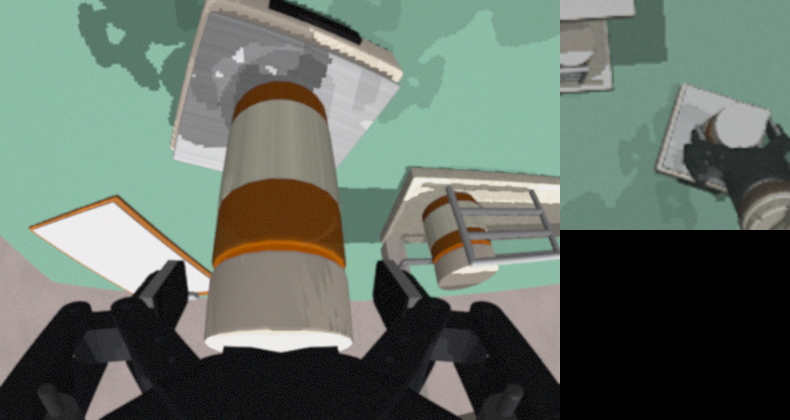

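The jar stands upright on the pan with the fingers open on both sides of it. I'll back out along the tool axis.

```bash
python3 -m crank '[[[-0.16,0,0.19,0,0,0],[-0.32,-0.015,0.383,0,0,0],[-0.32,-0.015,0.383,0,0,0],[-0.32,-0.015,0.383,0,0,0],[-0.32,-0.015,0.383,0,0,0],[-0.32,-0.015,0.383,0,0,0],[-0.32,-0.015,0.383,0,0,0],[-0.32,-0.015,0.383,0,0,0],[-0.32,-0.015,0.383,0,0,0],[-0.32,-0.015,0.383,0,0,0],[-0.32,-0.015,0.383,0,0,0],[-0.32,-0.015,0.383,0,0,0],[0,0,0,0,0,0],[0,0,0,0,0,0],[0,0,0,0,0,0],[0,0,0,0,0,0],[0,0,0,0,0,0],[0,0,0,0,0,0]]]'
python3 - <<'E'
from h import *
import cv2
im=bot.camera("wrist");m=bot.camera_model("wrist")
cv2.imwrite("pics/w8.png",im[:,:,::-1])
h=cv2.cvtColor(im,cv2.COLOR_RGB2HSV)
k=cv2.inRange(h,(3,150,60),(20,255,255))
for c in cv2.findContours(k,0,2)[0]:
    if cv2.contourArea(c)>60: print(cv2.boundingRect(c))
for z in (.045,.155,.185):
  print(z,[proj("wrist",np.array([.507+.03*np.cos(t),-.357+.03*np.sin(t),z]),m).round(1).tolist() for t in np.arange(0,6.2,np.pi/2)])
E
```

```text
time: 19.42
ee_pos: [0.4308, -0.3608, 0.2452]
tcp_rot: [-179.9, 40.0, -177.2]
wrist_force: [0.2, 0.5, -0.3]
opening: 0.0857
grasp_force: 0.0
(0, 209, 38, 13)
(397, 204, 20, 23)
(69, 180, 171, 89)
(242, 156, 75, 47)
(251, 99, 58, 22)
0.045 [[279.7, 143.3], [311.1, 123.0], [282.7, 97.2], [250.9, 120.7]]
0.155 [[279.5, 232.8], [319.6, 213.9], [283.4, 188.4], [242.5, 211.7]]
0.185 [[279.4, 264.7], [322.2, 247.6], [283.6, 224.6], [239.9, 245.7]]
```

```bash
python3 -c "
from workcell import bot
print(bot.job_done())"
```

```text
the job is handed in; nothing more can be done
None
```

The tall jar came out low through the gap and now stands released and upright on the balance pan, about 2 mm from the pan centre as I measured it; the job is handed in at about 19.5 s, with no verdict returned and the other three items not re-measured, and I viewed 11 pictures, one over the limit of 10.

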